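Find the tight spot of a sample wheel and ease its guide shoe clear

ROBOT

A 6-joint arm with a two-finger parallel gripper is mounted at the origin on the work surface. World frame = base frame: x ahead of the robot, y to its left, z up, the work surface at z = 0. Lengths are in m, angles in rad, forces in N, time in s.
With the tool pointing down it reaches from about 0.35 to 0.975 m from the base axis. Payload 4.9 kg.
Tool frame: the origin (TCP) lies between the finger pads; the fingertips stand 25 mm ahead of it and the grasp point (between the pads) lies 6 mm ahead of it; z points along the fingers, y is the line along which they close (so a half turn about z gives the same grasp; the last joint's range is limited). The gripper opens to 85 mm and grips with 20 to 120 N. Pads are 22 mm wide; open, the fingers measure 114 mm over their backs; the gripper's body (76 mm by 85 mm) begins 54 mm behind the grasp point. The pads swing forward as they close: fully open they stand 13 mm farther back than shut.
Start: joints at [0.984, 0.053, 1.613, -0, 1.476, -0.119], TCP at [0.282, 0.558, 0.256] pointing down, gripper open.
Joint ranges: [-3.01, 3.01], [-1.01, 2.22], [0.06, 2.58], [-1.02, 4.17], [0.09, 2.62], [-3.14, 3.14]. Speed limits (rad/s): [2.57, 2.57, 3.14, 3.14, 3.14, 3.14].

INTERFACE

Orientations are given as a unit quaternion [w, x, y, z].
In Python, from plant import manip gives the robot as it stands.
- The arm moves only by the shell command python3 -m inch 'ROWS'. ROWS is JSON, a list of rows, each a list of 3 entries, a list of its own where there are three numbers: the shift along the tool's x, y, z in m, then the turn, a rotation vector about the tool's x, y, z in rad, then the opening, from 0 (shut) to 1 (fully open). A call has 1 to 8 rows; each row shifts and turns the commanded pose from where the row before left it, along the tool's axes as they then stand; what a row does not reach is not made up. A row lasts 1/10 s, in which the tool goes at most 50 mm and 8.59 degrees, less where a joint would pass 70% of its speed; a pose out of reach is approached as far as the arm can. A call with a gripper value outside its range is refused whole. The fingers move at their own pace and stop on an object; the grip force is fixed at half the most. Time passes only in rows, so rows that do not move let the fingers close. It gives the time, the measured TCP pose, the force, the opening and the grip force at its end, in the units of the state.
- manip.state(): the state, without advancing time (a new reading comes with each control period).
- manip.grab_frame(name): name is "scene" or "top" or "wrist"; returns (picture, depth): 384x512x3 uint8, red, green, blue; 384x512 float32, m along the optical axis (not along the pixel's ray), 0 where there is no reading.
- manip.camera_params(name): a dict with "camera_matrix" (3x3 intrinsics, pixels), "rvec" (rotation vector, rad) and "tvec" (3), from world to camera coordinates, as OpenCV has them. Camera axes: x right, y down, z forward; pixel columns grow to the right and rows downward; lengths in m; the calibration is good to about 2 mm. The wrist camera is an equidistant fisheye: a pixel r from the principal point sees the ray r / f radians off the axis. A picture is of the moment at which its call begins: read the wrist's pose just before it. camera_params takes no time and is no camera call; for the wrist camera it gives the pose at the moment of the call.
- manip.job_done(): hands the job in; it is judged then, once.
Trained networks look in the newest picture that a camera, given by its name, has taken for a name from the list of things; names that differ only in an ending like _2 or _b are one class to them, and where a whole thing is asked for, a point or a joint stands for the part that bears it (a point fixed in the world has none). Each returns a list of dicts, best first, with "score" (0 to 1); they miss things now and then, are a little off and sometimes report something else, mostly with a low value. They report only what shows in the picture. A call takes as long as a camera call.
- manip.look_for(camera, label): "point" ([x, y, z] in m, in world coordinates, good to about 4 mm: the middle of the surface that is visible of it).
The state is a dict: "time": time; "joint_pos": joint angles; "joint_vel": joint speeds; "joint_efforts": joint torques, N m; "tool_pos": TCP position; "tool_rot": TCP orientation; "contact_force": force on the tool from outside, world axes, zero at the start; "ft_torque": the same for the moment, N m; "gripper_width": opening from 0.0 (shut) to 1.0 (fully open); "grasp_force": force on a finger pad.
Only numpy, scipy, OpenCV 4.12 (cv2) and the standard library are available. Lean on these libraries where they do the work, as an engineer would, in place of code of your own. Each camera call takes 0.05 s, during which the arm holds its last target. There are 200 camera calls.

TASK

The sample wheel drags on its guide shoe at one hidden place of its rim: turn it slowly by the finger knob, feel for where the drag is strongest, and let go of the wheel there, resting with the tight spot against the shoe. Then ease the shoe straight back until the wheel is free of it, but no more than 8 mm, and turn the wheel on a little by its knob to check that it runs free. Be gentle with wheel and shoe, and leave everything else where it is.

Things in the scene. Friction and masses are not known exactly. Their poses are not given: they have to be found in the camera images.
- changer: white sample changer housing, fixed, 270 (x) by 360 (y) by 70 mm high; origin on the table under the wheel's axis, z up, +y from the axis to the guide shoe; it spans x -135..135, y -160..200 mm. A needle column 52 mm square, 166 mm high over the table, stands at x 107, y -131 mm, its arm turned away to +x
- wheel: sample wheel on a vertical axis, turns either way without stops; origin on the axis, 75 mm above the table, z up, x towards the knob. Deck 200 mm across, top 110 mm above the table. Free it takes about 1 N at the knob to turn; on the tight spot, some 15 degrees to either side, rising to 6 to 9 N. It stays where left. Five capped tubes, 82 mm from the axis, 90 to 240 degrees on from the knob, tops 145 mm up
- knob_grip (a point): grip point of the upright black finger knob on the wheel, 60 mm from the axis: 15 mm across, 36 mm tall over the deck, revolving on its pin, so an unturned gripper can carry it round. The point is on the knob's axis, 24 mm above the deck
- shoe: aluminium guide shoe on a stiff slide, axes as the changer's; origin on the wheel's axis, 75 mm up, while fully in (the start); it shifts along the changer's +y as it is eased back, 16 mm at most. About 14 N moves it; it stays where left. Its sprung rubber-tipped pad (3 N per mm) meets the wheel's skirt under the deck, where the tight spot presses it back by 2.7 mm; eased back by 3 mm it is clear
- shoe_tab (a point): grip point of the shoe's upright tab, 165 mm from the wheel's axis (shoe in): the tab is 10 mm thick along the slide, 28 mm wide, its top 150 mm above the table; the point is in its middle, 15 mm below the top
- screw_cap: bystander: loose blue screw cap, 28 mm across, 13 mm high, lying on the housing beside the shoe; origin under its centre
- cuvette: bystander: loose clear cuvette, 45 by 12.5 by 12.5 mm, lying on the housing beside the shoe; origin under its centre
- pipette: bystander: pipette lying on the bench at the right, about 300 mm long, along its x; origin under the handle
- petri_stack: bystander: stack of clear dishes, 90 mm across, 46 mm high, at the left; origin under its centre

How it is judged:
On the way, in this order (a step that is already met when the one before it is completed fails the run):
1. the wheel rests, let go, with its tight spot pressing on the shoe's pad (contact force between wheel and anything else above 3.5 N and angular speed of wheel below 0.05 rad/s and contact force between the fingers and wheel below 0.05 N), for 0.4 s.
2. the shoe is eased back far enough to clear the tight spot, the wheel at rest and touched by nothing (contact force between wheel and anything else below 0.05 N and y of shoe in the frame of changer above 0.003 m and angular speed of wheel below 0.05 rad/s), for 0.3 s.
3. the wheel is turned on by the knob, the shoe standing clear of it (angular speed of wheel above 0.1 rad/s and contact force between the fingers and wheel above 0.3 N and y of shoe in the frame of changer between 0.003 and 0.008 m), for 0.2 s.
At the end, for the whole second after the job is handed in: wheel and shoe are at rest, nothing touches the wheel, and the shoe stands 3 to 8 mm back from fully in, so that the tight spot clears it (contact force between wheel and anything else below 0.05 N and angular speed of wheel below 0.03 rad/s and y of shoe in the frame of changer between 0.003 and 0.008 m and linear speed of shoe below 0.005 m/s).
It fails at once if the wheel or its knob is squeezed or pushed hard (contact force between the fingers and wheel above 90 N).
It fails at once if the shoe is squeezed or pushed hard (contact force between the fingers and shoe above 90 N).
It fails at once if a bystander is moved by more than 30 mm (distance of any of screw_cap, cuvette, pipette, petri_stack from where it was at the start of the episode above 0.03 m).
It also fails if it takes over 72 s, if anything falls off the work surface, if the arm or the gripper's body presses on something with over 40 N, if the wrist force passes 120 N, or if a joint passes its speed limit or range.

## Working session

There is one attempt and no reset: what is moved stays moved. The work goes in short steps, Python scripts to look and compute and a shell command to move; the robot and the scene stay as the last step left them, time stands still between calls to the robot, and variables do not carry over. Pictures are saved under pics/ and viewed, at most 10 in all, crops included, and the job is handed in when it is done.

```bash
mkdir -p pics; cat > h.py <<'E'
from plant import manip
import numpy as np, cv2
from scipy.spatial.transform import Rotation as R
def rot(s): q=s["tool_rot"]; return R.from_quat([q[1],q[2],q[3],q[0]])
def st():
    s=manip.state(); print("t",round(s["time"],2),"pos",np.round(s["tool_pos"],4),"F",np.round(s["contact_force"],1),"w",round(s["gripper_width"],3),"g",round(s["grasp_force"],1)); print(np.round(rot(s).as_matrix(),3)); return s
def look(cam,names):
    for n in names:
        print(cam,n,[(np.round(d["point"],4).tolist(),round(d["score"],2)) for d in manip.look_for(cam,n)[:2]])
E
python3 - <<'E'
from h import *
st()
for c in ["top","scene"]:
    im,d=manip.grab_frame(c); cv2.imwrite(f"pics/{c}0.png",im[:,:,::-1]); 
    look(c,["knob_grip","shoe_tab","wheel","changer"])
E
```

```text
t 0.0 pos [0.2815 0.5574 0.2551] F [ 0.5 -0.9  0.7] w 1.002 g 0.0
[[-0.893  0.451 -0.001]
 [ 0.451  0.893 -0.002]
 [ 0.    -0.002 -1.   ]]
top knob_grip [([0.5842, -0.1177, 0.112], 0.68)]
top shoe_tab [([0.5742, 0.0197, 0.104], 0.9)]
top wheel [([0.5811, -0.1167, 0.1095], 0.81)]
top changer [([0.5803, -0.1004, 0.0684], 0.94)]
scene knob_grip [([0.5954, -0.129, 0.1075], 0.94)]
scene shoe_tab [([0.5778, 0.0399, 0.1043], 0.83)]
scene wheel [([0.5978, -0.1354, 0.1101], 0.97)]
scene changer [([0.6176, -0.1731, 0.0741], 0.58)]
```

View pics/top0.png

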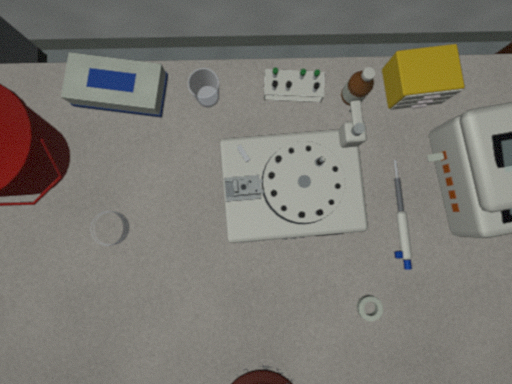

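View pics/scene0.png

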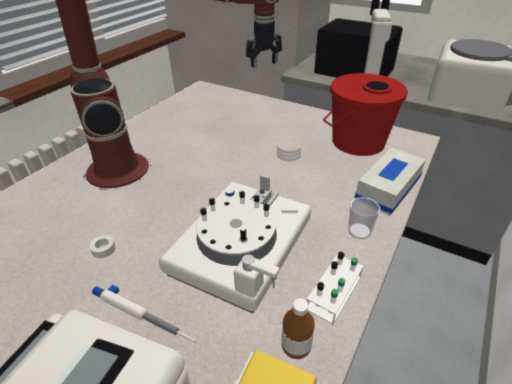

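The top view shows the changer at about (293,186), with the wheel hub at (304,181), the knob at (320,160) and the shoe at (240,187). The tubes are on the left and lower side of the wheel, and the needle column is at (352,130). Next I get geometry from depth.

```bash
cat >> h.py <<'E'
def cloud(cam):
    im,d=manip.grab_frame(cam); p=manip.camera_params(cam); K=np.array(p["camera_matrix"])
    v,u=np.mgrid[:384,:512]; P=np.stack([(u-K[0,2])/K[0,0]*d,(v-K[1,2])/K[1,1]*d,d],-1)
    Rm=cv2.Rodrigues(np.array(p["rvec"],float))[0]; W=(P-np.array(p["tvec"]).ravel())@Rm
    return im,d,W
E
python3 - <<'E'
from h import *
im,d,W=cloud("top")
m=(d>0)&(W[...,0]>.35)&(W[...,0]<.8)&(W[...,1]<.15)&(W[...,1]>-.32)
h=m&(abs(W[...,2]-.07)<.012)
n,l,s,_=cv2.connectedComponentsWithStats(h.astype(np.uint8)); k=1+s[1:,4].argmax()
print("house",cv2.minAreaRect(W[l==k][:,:2].astype(np.float32)*1000))
k=m&(abs(W[...,2]-.11)<.008)
n,l,s,_=cv2.connectedComponentsWithStats(k.astype(np.uint8)); j=1+s[1:,4].argmax()
print("deck",cv2.minEnclosingCircle(W[l==j][:,:2].astype(np.float32)*1000), np.median(W[l==j][:,2]))
t=m&(W[...,2]>.122)
n,l,s,c=cv2.connectedComponentsWithStats(t.astype(np.uint8))
for i in range(1,n): print(s[i],W[l==i].mean(0).round(4),W[l==i][:,2].max().round(3), im[l==i].mean(0).round())
cv2.imwrite("pics/c1.png",cv2.resize(im[120:250,210:375,::-1],None,fx=4,fy=4,interpolation=cv2.INTER_CUBIC))
E
```

```text
house ((581.8572387695312, -95.63088989257812), (270.6332702636719, 358.97259521484375), 3.3475213050842285)
deck ((584.1118774414062, -116.0647964477539), 100.0289535522461) 0.10909979636339606
[342 100  24  44 698] [ 0.7082 -0.2355  0.1498] 0.166 [142. 144. 138.]
[275 155   7   7  40] [ 0.635  -0.0523  0.1427] 0.146 [67. 68. 65.]
[317 157   7   7  19] [ 0.6268 -0.1504  0.136 ] 0.145 [55. 57. 56.]
[321 156   1   1   1] [ 0.637  -0.1544  0.144 ] 0.144 [130. 126. 123.]
[323 157   1   1   1] [ 0.6346 -0.1591  0.1436] 0.144 [151. 153. 145.]
[324 159   1   1   1] [ 0.6303 -0.1618  0.1411] 0.141 [135. 137. 130.]
[268 171   7   8  40] [ 0.5962 -0.0351  0.1433] 0.147 [68. 69. 66.]
[233 179   5  13  58] [0.574  0.0483 0.1475] 0.152 [123. 127. 126.]
[270 189   7   7  39] [ 0.5545 -0.0389  0.1437] 0.147 [70. 71. 68.]
[315 209   8   7  41] [ 0.5068 -0.1436  0.143 ] 0.148 [63. 63. 61.]
[298 211   7   7  40] [ 0.5026 -0.1018  0.1432] 0.147 [64. 65. 62.]
```

View pics/c1.png

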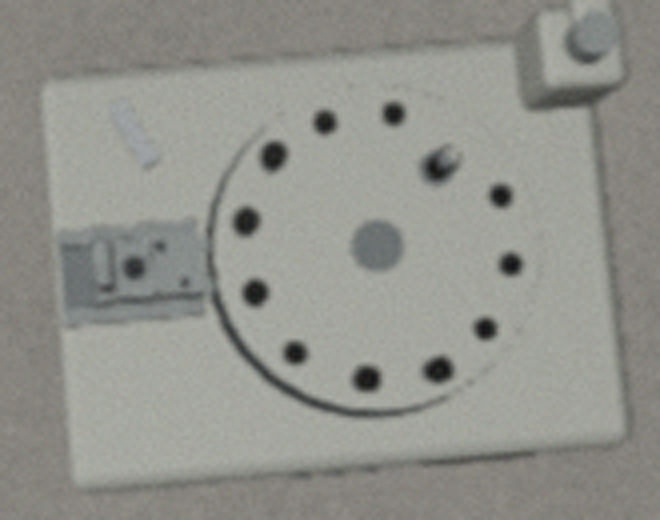

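The crop shows the knob at crop pixel (437,165), which is about −39° in world, and the axis at (378,245). The shoe tab is at (103,265) with a screw at (133,267), and the cuvette lies at (135,135). The changer yaw is about 3.5°. I'll align the gripper with the changer axes and move above the knob.

```bash
python3 -m inch '[[[0,0,0],[0,0,-0.132],0.5],[[0,0,0],[0,0,-0.132],0.5],[[0,0,0],[0,0,-0.132],0.5],[[0,0,0],[0,0,-0.132],0.5]]'
python3 -m inch '[[[-0.019,-0.0457,0],[0,0,0],0.5],[[-0.019,-0.0457,0],[0,0,0],0.5],[[-0.019,-0.0457,0],[0,0,0],0.5],[[-0.019,-0.0457,0],[0,0,0],0.5],[[-0.019,-0.0457,0],[0,0,0],0.5],[[-0.019,-0.0457,0],[0,0,0],0.5],[[-0.019,-0.0457,0],[0,0,0],0.5],[[-0.019,-0.0457,0],[0,0,0],0.5]]'
python3 -m inch '[[[-0.019,-0.0457,0],[0,0,0],0.5],[[-0.019,-0.0457,0],[0,0,0],0.5],[[-0.019,-0.0457,0],[0,0,0],0.5],[[-0.019,-0.0457,0],[0,0,0],0.5],[[-0.019,-0.0457,0],[0,0,0],0.5],[[-0.019,-0.0457,0],[0,0,0],0.5],[[-0.019,-0.0457,0],[0,0,0],0.5],[[0,0,0],[0,0,0],0.5]]'
python3 - <<'E'
from h import *
st()
im,_=manip.grab_frame("wrist"); cv2.imwrite("pics/w1.png",im[:,:,::-1])
look("wrist",["knob_grip","shoe_tab","wheel"]); p=manip.camera_params("wrist"); print(p)
im,d,W=cloud("top")
m=(W[...,0]>.52)&(W[...,0]<.62)&(W[...,1]<.08)&(W[...,1]>-.02)
r=W[m]; a=np.radians(3.5); q=(r[:,:2]-[.584,-.116])@np.array([[np.cos(a),-np.sin(a)],[np.sin(a),np.cos(a)]])
for x0,x1 in [(-14,14)]:
    for y in range(105,190,5):
        s=(abs(q[:,0]*1000)<14)&(abs(q[:,1]*1000-y)<2.5); print(y,np.round(np.sort(r[s,2])[-4:],3))
E
```

```text
time: 0.95
tool_pos: [0.2818, 0.5578, 0.2563]
tool_rot: [-0.0, -0.033, 0.999, -0.0]
contact_force: [-1.1, 0.0, 0.3]
gripper_width: 0.498
grasp_force: 0.0
time: 1.75
tool_pos: [0.4561, 0.2002, 0.2567]
tool_rot: [0.001, -0.03, 1.0, 0.0]
contact_force: [0.9, -0.5, -0.6]
gripper_width: 0.502
grasp_force: 0.0
time: 2.55
tool_pos: [0.6089, -0.1144, 0.2558]
tool_rot: [0.0, -0.027, 1.0, -0.001]
contact_force: [0.4, 1.1, -0.0]
gripper_width: 0.502
grasp_force: 0.0
t 2.55 pos [ 0.6089 -0.1144  0.2558] F [ 0.4  1.1 -0. ] w 0.502 g 0.0
[[-0.999 -0.055  0.   ]
 [-0.055  0.999 -0.002]
 [ 0.    -0.002 -1.   ]]
wrist knob_grip [([0.5767, -0.1173, 0.1106], 0.86)]
wrist shoe_tab [([0.5715, 0.0253, 0.1027], 0.76)]
wrist wheel [([0.5737, -0.1154, 0.1101], 0.69)]
{'camera_matrix': array([[297.31863964,   0.        , 252.11922778],
       [  0.        , 297.31863964, 194.6494805 ],
       [  0.        ,   0.        ,   1.        ]]), 'rvec': array([-2.00603043, -2.13078955, -0.31349764]), 'tvec': array([ 0.14481169, -0.61171288,  0.20662406])}
105 [0.102 0.103 0.103 0.105]
110 [0.104 0.104 0.104 0.104]
115 [0.105 0.106 0.106 0.106]
120 [0.105 0.105 0.105 0.105]
125 [0.105 0.106 0.106 0.106]
130 [0.106 0.106 0.106 0.107]
135 [0.104 0.104 0.105 0.105]
140 [0.106 0.107 0.108 0.11 ]
145 [0.109 0.11  0.111 0.111]
150 [0.109 0.11  0.111 0.112]
155 [0.106 0.109 0.109 0.111]
160 [0.15  0.151 0.151 0.151]
165 [0.151 0.151 0.151 0.152]
170 [0.15  0.15  0.152 0.152]
175 [0.072 0.072 0.073 0.075]
180 [0.073 0.073 0.073 0.074]
185 [0.072 0.073 0.073 0.074]
```

```bash
cat >> h.py <<'E'
def wcloud():
    p=manip.camera_params("wrist"); im,d=manip.grab_frame("wrist"); K=np.array(p["camera_matrix"])
    v,u=np.mgrid[:384,:512]; x=(u-K[0,2])/K[0,0]; y=(v-K[1,2])/K[1,1]; th=np.hypot(x,y)+1e-9
    t=np.tan(np.minimum(th,1.5))/th; P=np.stack([x*t*d,y*t*d,d],-1)
    Rm=cv2.Rodrigues(np.array(p["rvec"],float))[0]; return im,d,(P-np.array(p["tvec"]).ravel())@Rm
def blobs(W,d,zmin=.122,zmax=.16):
    t=(d>0)&(W[...,2]>zmin)&(W[...,2]<zmax)&(W[...,0]>.44)&(W[...,0]<.7)&(W[...,1]>-.24)&(W[...,1]<.08)
    n,l,s,c=cv2.connectedComponentsWithStats(t.astype(np.uint8))
    for i in range(1,n):
        if s[i,4]>15:
            q=W[l==i]; top=q[q[:,2]>q[:,2].max()-.006]; print(s[i],"mean",q.mean(0).round(4),"topmid",((top.max(0)+top.min(0))/2).round(4))
E
python3 - <<'E'
from h import *
im,d,W=wcloud(); blobs(W,d)
k=(d>0)&(abs(W[...,2]-.11)<.004)
n,l,s,_=cv2.connectedComponentsWithStats(k.astype(np.uint8)); j=1+s[1:,4].argmax()
print("deck",cv2.minEnclosingCircle(W[l==j][:,:2].astype(np.float32)*1000), np.median(W[l==j][:,2]))
E
```

```text
[255  59  21  20 346] mean [ 0.5031 -0.1049  0.144 ] topmid [ 0.503  -0.1048  0.1432]
[200  61  22  21 358] mean [ 0.5072 -0.1459  0.1435] topmid [ 0.5067 -0.1464  0.1438]
[326 131  24  20 372] mean [ 0.5541 -0.0427  0.1422] topmid [ 0.5544 -0.0413  0.1441]
[410 154  26  36 717] mean [0.5728 0.0434 0.1407] topmid [0.5734 0.0462 0.1483]
[325 179  23  23 362] mean [ 0.5955 -0.0388  0.1415] topmid [ 0.5968 -0.0375  0.1431]
[186 206  20  24 217] mean [ 0.6255 -0.1541  0.1371] topmid [ 0.6293 -0.1557  0.1432]
[301 219  21  24 329] mean [ 0.633  -0.0554  0.1401] topmid [ 0.6352 -0.0544  0.1437]
[105 246  38  36 803] mean [ 0.6813 -0.2277  0.1369] topmid [ 0.6872 -0.2362  0.157 ]
deck ((583.2349853515625, -118.13329315185547), 100.0921630859375) 0.109525501559447
```

View pics/w1.png

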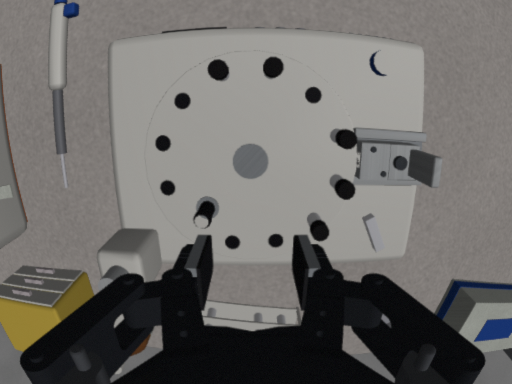

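The wrist view shows the knob at (203,214), the tab at (425,167) and the cap at (380,63). The knob is at about (0.630,−0.155) and the axis at about (0.584,−0.117). I descend round the knob and close softly.

```bash
python3 -m inch '[[[-0.0189,-0.0417,0],[0,0,0],0.5],[[0,0,0.04],[0,0,0],0.5],[[0,0,0.04],[0,0,0],0.5],[[0,0,0.034],[0,0,0],0.5],[[0,0,0],[0,0,0],0.5],[[0,0,0],[0,0,0],0.3],[[0,0,0],[0,0,0],0.25],[[0,0,0],[0,0,0],0.25]]'
python3 -m inch '[[[0,0,0],[0,0,0],0.2],[[0,0,0],[0,0,0],0.2]]'
python3 -m inch '[[[0,0,0],[0,0,0],0.18],[[0,0,0],[0,0,0],0.18]]'
python3 -m inch '[[[0,0,0],[0,0,0],0.17],[[0,0,0],[0,0,0],0.17]]'
python3 - <<'E'
from h import *
im,_=manip.grab_frame("wrist"); cv2.imwrite("pics/w2.png",im[:,:,::-1])
E
```

```text
time: 3.65
tool_pos: [0.6306, -0.15, 0.1457]
tool_rot: [0.002, -0.03, 1.0, -0.001]
contact_force: [-0.0, 0.2, 0.2]
gripper_width: 0.252
grasp_force: 0.0
time: 3.85
tool_pos: [0.6297, -0.1502, 0.144]
tool_rot: [0.001, -0.03, 1.0, -0.001]
contact_force: [0.3, -0.6, 0.3]
gripper_width: 0.203
grasp_force: 0.6
time: 4.05
tool_pos: [0.6292, -0.1501, 0.1428]
tool_rot: [0.0, -0.03, 1.0, -0.0]
contact_force: [1.7, -1.5, 0.2]
gripper_width: 0.185
grasp_force: 0.8
time: 4.25
tool_pos: [0.6292, -0.15, 0.1428]
tool_rot: [0.0, -0.03, 1.0, -0.0]
contact_force: [0.5, -1.4, 2.7]
gripper_width: 0.171
grasp_force: 7.3
```

View pics/w2.png

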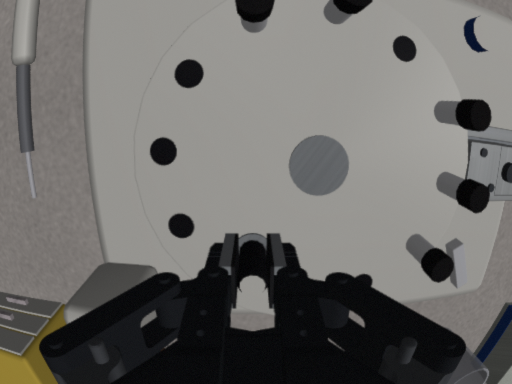

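The knob stands between the pads, and the squeeze follows the commanded opening, so I can hold it lightly. I work out the arc steps and print the table.

```bash
python3 - <<'E'
import numpy as np
f=np.radians(-39+10*np.arange(37)); X,Y=60*np.cos(f),60*np.sin(f)
for i in range(36): print(-39+10*i, round(-(X[i+1]-X[i])/2,1), round((Y[i+1]-Y[i])/2,1), end=' | ')
E
cat > r.sh <<'E'
grep -E "time|tool_pos|contact|grasp" | tr '\n' ' '; echo
E
python3 -m inch '[[[0,0,0],[0,0,0],0.155],[[0,0,0],[0,0,0],0.155]]' | sh r.sh
python3 -m inch '[[[-0.003,0.0042,0],[0,0,0],0.155],[[-0.003,0.0042,0],[0,0,0],0.155]]' | sh r.sh
python3 -m inch '[[[-0.0022,0.0047,0],[0,0,0],0.155],[[-0.0022,0.0047,0],[0,0,0],0.155]]' | sh r.sh
```

```text
-39 -2.9 4.3 | -29 -2.1 4.8 | -19 -1.3 5.1 | -9 -0.4 5.2 | 1 0.5 5.2 | 11 1.4 5.0 | 21 2.3 4.7 | 31 3.1 4.2 | 41 3.8 3.6 | 51 4.3 2.9 | 61 4.8 2.1 | 71 5.1 1.3 | 81 5.2 0.4 | 91 5.2 -0.5 | 101 5.0 -1.4 | 111 4.7 -2.3 | 121 4.2 -3.1 | 131 3.6 -3.8 | 141 2.9 -4.3 | 151 2.1 -4.8 | 161 1.3 -5.1 | 171 0.4 -5.2 | 181 -0.5 -5.2 | 191 -1.4 -5.0 | 201 -2.3 -4.7 | 211 -3.1 -4.2 | 221 -3.8 -3.6 | 231 -4.3 -2.9 | 241 -4.8 -2.1 | 251 -5.1 -1.3 | 261 -5.2 -0.4 | 271 -5.2 0.5 | 281 -5.0 1.4 | 291 -4.7 2.3 | 301 -4.2 3.1 | 311 -3.6 3.8 | time: 4.5 tool_pos: [0.6293, -0.1499, 0.1428] contact_force: [0.7, -1.1, 4.0] grasp_force: 31.3 
time: 4.7 tool_pos: [0.6343, -0.1405, 0.1428] contact_force: [-4.1, 0.4, 8.5] grasp_force: 31.5 
time: 4.9 tool_pos: [0.6374, -0.1304, 0.1427] contact_force: [-6.7, -0.2, 9.5] grasp_force: 31.7
```

Tangent directions put the tool circle's centre at about (0.5787,−0.1174), with the tool now at −15° in the changer frame. I carry on round with the corrected phase.

```bash
python3 -m inch '[[[0.0004,0.0055,0],[0,0,0],0.155],[[-0.0009,0.0051,0],[0,0,0],0.155]]' | sh r.sh
python3 -m inch '[[[0,0.0052,0],[0,0,0],0.155],[[0,0.0052,0],[0,0,0],0.155]]' | sh r.sh
python3 -m inch '[[[0.0009,0.0051,0],[0,0,0],0.155],[[0.0009,0.0051,0],[0,0,0],0.155]]' | sh r.sh
python3 -m inch '[[[0.0018,0.0049,0],[0,0,0],0.155],[[0.0018,0.0049,0],[0,0,0],0.155]]' | sh r.sh
python3 -m inch '[[[0.0026,0.0045,0],[0,0,0],0.155],[[0.0026,0.0045,0],[0,0,0],0.155]]' | sh r.sh
python3 -m inch '[[[0.0034,0.004,0],[0,0,0],0.155],[[0.0034,0.004,0],[0,0,0],0.155]]' | sh r.sh
```

```text
time: 5.1 tool_pos: [0.6384, -0.1201, 0.1428] contact_force: [-0.8, -1.3, 5.1] grasp_force: 31.3 
time: 5.3 tool_pos: [0.6378, -0.1098, 0.1428] contact_force: [-1.0, -1.3, 5.1] grasp_force: 31.3 
time: 5.5 tool_pos: [0.6355, -0.0997, 0.1428] contact_force: [1.2, -0.5, 5.8] grasp_force: 31.3 
time: 5.7 tool_pos: [0.6313, -0.09, 0.1428] contact_force: [2.5, -0.5, 5.4] grasp_force: 31.3 
time: 5.9 tool_pos: [0.6256, -0.0813, 0.1428] contact_force: [1.9, 0.6, 6.0] grasp_force: 31.4 
time: 6.1 tool_pos: [0.6183, -0.0735, 0.1428] contact_force: [1.7, 0.6, 5.4] grasp_force: 31.4
```

```bash
python3 -m inch '[[[0.004,0.0034,0],[0,0,0],0.155],[[0.004,0.0034,0],[0,0,0],0.155]]' | sh r.sh
python3 -m inch '[[[0.0045,0.0026,0],[0,0,0],0.155],[[0.0045,0.0026,0],[0,0,0],0.155]]' | sh r.sh
python3 -m inch '[[[0.0049,0.0018,0],[0,0,0],0.155],[[0.0049,0.0018,0],[0,0,0],0.155]]' | sh r.sh
python3 -m inch '[[[0.0051,0.0009,0],[0,0,0],0.155],[[0.0051,0.0009,0],[0,0,0],0.155]]' | sh r.sh
python3 -m inch '[[[0.0052,0,0],[0,0,0],0.155],[[0.0052,0,0],[0,0,0],0.155]]' | sh r.sh
python3 -m inch '[[[0.0051,-0.0009,0],[0,0,0],0.155],[[0.0051,-0.0009,0],[0,0,0],0.155]]' | sh r.sh
python3 -m inch '[[[0.0049,-0.0018,0],[0,0,0],0.155],[[0.0049,-0.0018,0],[0,0,0],0.155]]' | sh r.sh
python3 -m inch '[[[0.0045,-0.0026,0],[0,0,0],0.155],[[0.0045,-0.0026,0],[0,0,0],0.155]]' | sh r.sh
```

```text
time: 6.3 tool_pos: [0.6097, -0.0671, 0.1427] contact_force: [1.8, 0.7, 6.6] grasp_force: 31.4 
time: 6.5 tool_pos: [0.6003, -0.0625, 0.1428] contact_force: [2.7, 1.8, 5.4] grasp_force: 31.5 
time: 6.7 tool_pos: [0.5902, -0.0595, 0.1428] contact_force: [1.0, 1.8, 5.8] grasp_force: 31.5 
time: 6.9 tool_pos: [0.5798, -0.0583, 0.1427] contact_force: [1.8, 1.7, 6.7] grasp_force: 31.5 
time: 7.1 tool_pos: [0.5693, -0.059, 0.1427] contact_force: [0.4, 0.9, 7.3] grasp_force: 31.5 
time: 7.3 tool_pos: [0.5591, -0.0614, 0.1428] contact_force: [-0.2, 1.0, 6.8] grasp_force: 31.6 
time: 7.5 tool_pos: [0.5496, -0.0656, 0.1428] contact_force: [2.4, 2.2, 5.6] grasp_force: 31.5 
time: 7.7 tool_pos: [0.5419, -0.0707, 0.1428] contact_force: [6.0, 5.7, 3.6] grasp_force: 31.3
```

```bash
python3 -m inch '[[[0.0017,-0.0012,0],[0,0,0],0.155],[[0.0017,-0.0012,0],[0,0,0],0.155]]' | sh r.sh
python3 -m inch '[[[0.0016,-0.0014,0],[0,0,0],0.155],[[0.0016,-0.0014,0],[0,0,0],0.155]]' | sh r.sh
python3 -m inch '[[[0.0015,-0.0015,0],[0,0,0],0.155],[[0.0015,-0.0015,0],[0,0,0],0.155]]' | sh r.sh
python3 -m inch '[[[0.0013,-0.0016,0],[0,0,0],0.155],[[0.0013,-0.0016,0],[0,0,0],0.155]]' | sh r.sh
python3 -m inch '[[[0.0012,-0.0017,0],[0,0,0],0.155],[[0.0012,-0.0017,0],[0,0,0],0.155]]' | sh r.sh
python3 -m inch '[[[0.0011,-0.0018,0],[0,0,0],0.155],[[0.0011,-0.0018,0],[0,0,0],0.155]]' | sh r.sh
```

```text
time: 7.9 tool_pos: [0.539, -0.0731, 0.1427] contact_force: [6.5, 6.3, 4.0] grasp_force: 31.3 
time: 8.1 tool_pos: [0.5359, -0.076, 0.1428] contact_force: [4.4, 6.2, 4.7] grasp_force: 31.4 
time: 8.3 tool_pos: [0.5326, -0.0795, 0.1427] contact_force: [2.7, 4.6, 6.3] grasp_force: 31.5 
time: 8.5 tool_pos: [0.5298, -0.0831, 0.1427] contact_force: [0.3, 3.5, 8.0] grasp_force: 31.5 
time: 8.7 tool_pos: [0.5272, -0.087, 0.1427] contact_force: [-0.9, 1.9, 7.5] grasp_force: 31.6 
time: 8.9 tool_pos: [0.525, -0.0909, 0.1427] contact_force: [-1.9, 1.4, 9.0] grasp_force: 31.6
```

Drag peaks at about 131° on the tool circle. It is near 9 N there and falls to either side. I go back to that point.

```bash
python3 -m inch '[[[-0.0011,0.0018,0],[0,0,0],0.155],[[-0.0011,0.0018,0],[0,0,0],0.155],[[-0.0012,0.0017,0],[0,0,0],0.155],[[-0.0012,0.0017,0],[0,0,0],0.155]]' | sh r.sh
python3 -m inch '[[[-0.0013,0.0016,0],[0,0,0],0.155],[[-0.0013,0.0016,0],[0,0,0],0.155]]' | sh r.sh
python3 -m inch '[[[-0.0015,0.0015,0],[0,0,0],0.155],[[-0.0015,0.0015,0],[0,0,0],0.155]]' | sh r.sh
python3 -m inch '[[[-0.0016,0.0014,0],[0,0,0],0.155],[[-0.0016,0.0014,0],[0,0,0],0.155]]' | sh r.sh
python3 -m inch '[[[-0.0017,0.0012,0],[0,0,0],0.155],[[0,0,0],[0,0,0],0.155]]' | sh r.sh
python3 -m inch '[[[0,0,0],[0,0,0],0.155],[[0,0,0],[0,0,0],0.155]]' | sh r.sh
```

```text
time: 9.3 tool_pos: [0.5289, -0.0844, 0.1427] contact_force: [-4.4, -1.6, 9.7] grasp_force: 31.7 
time: 9.5 tool_pos: [0.5309, -0.0816, 0.1427] contact_force: [-5.7, -4.0, 10.6] grasp_force: 31.9 
time: 9.7 tool_pos: [0.5333, -0.0787, 0.1427] contact_force: [-7.5, -4.2, 10.0] grasp_force: 32.0 
time: 9.9 tool_pos: [0.5361, -0.0758, 0.1427] contact_force: [-8.5, -4.6, 11.6] grasp_force: 32.1 
time: 10.1 tool_pos: [0.5382, -0.0737, 0.1427] contact_force: [-5.4, -1.1, 11.6] grasp_force: 32.0 
time: 10.3 tool_pos: [0.5383, -0.0737, 0.1427] contact_force: [-5.0, -1.6, 10.5] grasp_force: 32.0
```

```bash
python3 -m inch '[[[0,0,0],[0,0,0],0.2],[[0,0,0],[0,0,0],0.3],[[0,0,0],[0,0,0],0.45],[[0,0,0],[0,0,0],0.45],[[0,0,0],[0,0,0],0.45],[[0,0,0],[0,0,0],0.45],[[0,0,0],[0,0,0],0.45],[[0,0,0],[0,0,0],0.45]]'
python3 -m inch '[[[0,0,-0.03],[0,0,0],0.45],[[0,0,-0.04],[0,0,0],0.45],[[0,0,-0.04],[0,0,0],0.45],[[0,0,0],[0,0,0],0.45],[[0,0,0],[0,0,0],0.45]]'
python3 - <<'E'
from h import *
st(); im,d,W=wcloud(); blobs(W,d); cv2.imwrite("pics/w3.png",im[:,:,::-1])
E
```

```text
time: 11.1
tool_pos: [0.5396, -0.0736, 0.1424]
tool_rot: [0.0, -0.03, 1.0, -0.0]
contact_force: [-0.7, -0.7, 0.0]
gripper_width: 0.45
grasp_force: 0.0
time: 11.6
tool_pos: [0.5402, -0.0738, 0.2539]
tool_rot: [0.002, -0.03, 1.0, -0.0]
contact_force: [-0.1, -0.3, -0.8]
gripper_width: 0.453
grasp_force: 0.0
t 11.6 pos [ 0.5402 -0.0738  0.2539] F [-0.1 -0.3 -0.8] w 0.453 g 0.0
[[-0.998 -0.06   0.003]
 [-0.06   0.998 -0.001]
 [-0.003 -0.001 -1.   ]]
[126 161  24  21 375] mean [ 0.5213 -0.1709  0.141 ] topmid [ 0.5223 -0.1724  0.1431]
[244 188  19  24 194] mean [ 0.5388 -0.0736  0.138 ] topmid [ 0.5427 -0.0731  0.1434]
[105 197  24  23 356] mean [ 0.5563 -0.1937  0.1398] topmid [ 0.5579 -0.1958  0.143 ]
[368 219  24  40 676] mean [0.5712 0.0439 0.1409] topmid [0.5733 0.0465 0.1485]
[108 238  22  23 336] mean [ 0.5981 -0.196   0.1393] topmid [ 0.6004 -0.198   0.1432]
[210 300  17  24 312] mean [ 0.6601 -0.1005  0.1389] topmid [ 0.6632 -0.1009  0.1429]
```

View pics/w3.png

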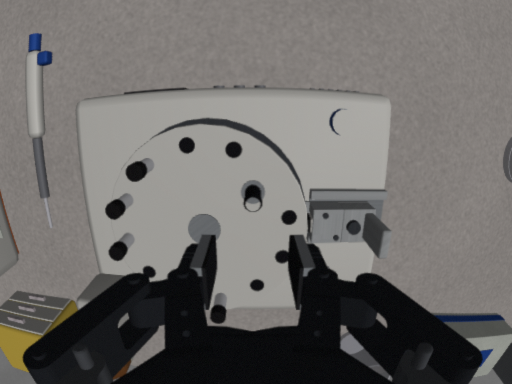

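The wheel is released with the knob at (252,198) in the image. The tab is at (375,235) and clear. I move above the tab.

```bash
python3 -m inch '[[[-0.0135,0.0397,0],[0,0,0],0.45],[[-0.0135,0.0397,0],[0,0,0],0.45],[[-0.0135,0.0397,0],[0,0,0],0.45],[[0,0,0.03],[0,0,0],0.45],[[0,0,0],[0,0,0],0.45],[[0,0,0],[0,0,0],0.45]]'
python3 - <<'E'
from h import *
st(); im,d,W=wcloud(); blobs(W,d)
m=(d>0)&(W[...,2]>.143)&(W[...,2]<.156)&(W[...,0]>.54)&(W[...,0]<.6)&(W[...,1]>.02)&(W[...,1]<.08)
print(m.sum(),cv2.minAreaRect(W[m][:,:2].astype(np.float32)*1000),np.percentile(W[m],[2,50,98],axis=0).round(4))
cv2.imwrite("pics/w4.png",im[:,:,::-1])
E
```

```text
time: 12.25
tool_pos: [0.5714, 0.0476, 0.2198]
tool_rot: [-0.003, -0.03, 1.0, 0.0]
contact_force: [-0.5, -0.4, 0.4]
gripper_width: 0.449
grasp_force: 0.0
t 12.25 pos [0.5714 0.0476 0.2198] F [-0.5 -0.4  0.4] w 0.449 g 0.0
[[-0.998 -0.06  -0.005]
 [-0.06   0.998  0.   ]
 [ 0.005  0.    -1.   ]]
[  0 132  21  20 326] mean [ 0.522  -0.1679  0.1364] topmid [ 0.5225 -0.1682  0.1433]
[ 85 154  26  24 315] mean [ 0.541  -0.0686  0.1362] topmid [ 0.5427 -0.0715  0.1426]
[  0 170   8  16 104] mean [ 0.5571 -0.1905  0.1278] topmid [ 0.5581 -0.1895  0.1325]
[244 191  15  49 701] mean [0.5703 0.0468 0.1465] topmid [0.5732 0.047  0.1481]
[  0 211  14  21 190] mean [ 0.599  -0.1924  0.1331] topmid [ 0.6008 -0.1917  0.1417]
[  0 271  20  34 460] mean [ 0.6845 -0.2218  0.133 ] topmid [ 0.6963 -0.2298  0.1449]
[ 42 273  22  23 336] mean [ 0.6587 -0.1402  0.1376] topmid [ 0.6614 -0.1424  0.1427]
[ 77 281  23  25 339] mean [ 0.66   -0.0985  0.1378] topmid [ 0.6629 -0.1005  0.1426]
588 ((573.1771240234375, 46.82874298095703), (28.093643188476562, 9.799232482910156), 3.58518123626709) [[0.5597 0.0419 0.1454]
 [0.5721 0.0469 0.1492]
 [0.5864 0.0519 0.1507]]
```

View pics/w4.png

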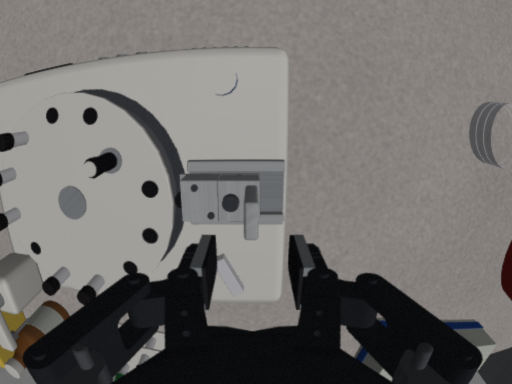

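The tab rectangle is measured at (573.2, 46.8) mm, 28×9.8, and the pads straddle it at image columns 205 and 300. I descend and close softly.

```bash
python3 -m inch '[[[-0.0018,-0.0008,0],[0,0,0],0.4],[[0,0,0.03],[0,0,0],0.4],[[0,0,0.03],[0,0,0],0.4],[[0,0,0.017],[0,0,0],0.4],[[0,0,0],[0,0,0],0.3],[[0,0,0],[0,0,0],0.2],[[0,0,0],[0,0,0],0.16],[[0,0,0],[0,0,0],0.16]]'
python3 -m inch '[[[0,0,0],[0,0,0],0.14],[[0,0,0],[0,0,0],0.13],[[0,0,0],[0,0,0],0.13]]'|sh r.sh
python3 -m inch '[[[0,0,0],[0,0,0],0.12],[[0,0,0],[0,0,0],0.12],[[0,0,0],[0,0,0],0.12]]'|sh r.sh
python3 -m inch '[[[0,0,0],[0,0,0],0.11],[[0,0,0],[0,0,0],0.11],[[0,0,0],[0,0,0],0.11]]'|sh r.sh
```

```text
time: 13.1
tool_pos: [0.5758, 0.047, 0.1473]
tool_rot: [0.002, -0.03, 1.0, -0.0]
contact_force: [0.2, 0.6, -0.2]
gripper_width: 0.158
grasp_force: 0.0
time: 13.4 tool_pos: [0.5748, 0.0471, 0.1456] contact_force: [-0.0, -0.4, -0.8] grasp_force: 0.0 
time: 13.7 tool_pos: [0.5747, 0.047, 0.1453] contact_force: [0.5, -0.3, 0.1] grasp_force: 0.2 
time: 14.0 tool_pos: [0.5747, 0.0469, 0.1454] contact_force: [-0.0, -1.8, 0.8] grasp_force: 16.5
```

```bash
python3 -m inch '[[[0,0.001,0],[0,0,0],0.11],[[0,0.001,0],[0,0,0],0.11]]'|sh r.sh
python3 -m inch '[[[0,0.001,0],[0,0,0],0.11],[[0,0.001,0],[0,0,0],0.11]]'|sh r.sh
python3 -m inch '[[[0,0.001,0],[0,0,0],0.11],[[0,0.001,0],[0,0,0],0.11]]'|sh r.sh
```

```text
time: 14.2 tool_pos: [0.5747, 0.0473, 0.1453] contact_force: [0.6, -8.7, 1.5] grasp_force: 16.7 
time: 14.4 tool_pos: [0.5746, 0.0485, 0.1453] contact_force: [0.6, -11.0, 0.3] grasp_force: 17.5 
time: 14.6 tool_pos: [0.5746, 0.0498, 0.1454] contact_force: [0.4, -14.7, 0.4] grasp_force: 18.6
```

```bash
python3 -m inch '[[[0,0.001,0],[0,0,0],0.11],[[0,0.001,0],[0,0,0],0.11]]'|sh r.sh
python3 -m inch '[[[0,0.001,0],[0,0,0],0.11],[[0,0,0],[0,0,0],0.11],[[0,0,0],[0,0,0],0.11]]'|sh r.sh
```

```text
time: 14.8 tool_pos: [0.5744, 0.0515, 0.1454] contact_force: [0.4, -14.5, 0.4] grasp_force: 18.8 
time: 15.1 tool_pos: [0.5744, 0.0527, 0.1453] contact_force: [-0.1, -13.5, 0.3] grasp_force: 18.4
```

```bash
python3 -m inch '[[[0,-0.002,0],[0,0,0],0.11],[[0,0,0],[0,0,0],0.13],[[0,0,0],[0,0,0],0.2],[[0,0,0],[0,0,0],0.4],[[0,0,0],[0,0,0],0.4]]'|sh r.sh
python3 -m inch '[[[0,0,-0.035],[0,0,0],0.4],[[0,0,-0.04],[0,0,0],0.4],[[0,0,0],[0,0,0],0.4],[[0,0,0],[0,0,0],0.4]]'|sh r.sh
python3 - <<'E'
from h import *
st(); im,d,W=wcloud(); blobs(W,d)
m=(d>0)&(W[...,2]>.143)&(W[...,2]<.156)&(W[...,0]>.54)&(W[...,0]<.6)&(W[...,1]>.02)&(W[...,1]<.08)
print(m.sum(),cv2.minAreaRect(W[m][:,:2].astype(np.float32)*1000))
E
```

```text
time: 15.6 tool_pos: [0.5741, 0.0546, 0.1452] contact_force: [0.6, -0.8, -0.7] grasp_force: 0.0 
time: 16.0 tool_pos: [0.575, 0.0544, 0.2219] contact_force: [0.1, -0.3, 0.2] grasp_force: 0.0 
t 16.0 pos [0.575  0.0544 0.2219] F [ 0.1 -0.3  0.2] w 0.399 g 0.0
[[-0.998 -0.061  0.003]
 [-0.061  0.998  0.   ]
 [-0.003  0.    -1.   ]]
[  0 128  17  18 241] mean [ 0.5221 -0.167   0.1344] topmid [ 0.5223 -0.1666  0.1422]
[ 78 148  27  24 320] mean [ 0.5414 -0.0685  0.1363] topmid [ 0.5431 -0.0716  0.1431]
[  0 165   5  14  52] mean [ 0.5578 -0.1902  0.1252] topmid [ 0.5582 -0.1907  0.1269]
[243 184  15  49 693] mean [0.5701 0.0526 0.1466] topmid [0.5729 0.0528 0.1481]
[  0 206  10  17 121] mean [ 0.5992 -0.1924  0.13  ] topmid [ 0.5997 -0.1913  0.1367]
[  0 266  16  30 342] mean [ 0.6851 -0.2198  0.1317] topmid [ 0.6853 -0.2229  0.1381]
[ 37 266  22  24 327] mean [ 0.6587 -0.1401  0.1376] topmid [ 0.6605 -0.1432  0.1429]
[ 71 274  23  25 361] mean [ 0.6606 -0.0981  0.1381] topmid [ 0.6628 -0.1004  0.1431]
588 ((572.8709716796875, 52.69829177856445), (27.86080551147461, 9.770286560058594), 3.555657386779785)
```

The tab moved 46.8 → 52.7 mm, so the shoe is about 5.9 mm back, and the wheel is unmoved. Now back to the knob.

```bash
python3 -m inch '[[[0.0134,-0.0418,0],[0,0,0],0.45],[[0.0134,-0.0418,0],[0,0,0],0.45],[[0.0134,-0.0418,0],[0,0,0],0.45],[[0,0,0],[0,0,0],0.45],[[0,0,0],[0,0,0],0.45]]'|sh r.sh
python3 -m inch '[[[0,0,0.03],[0,0,0],0.45],[[0,0,0.03],[0,0,0],0.45],[[0,0,0.018],[0,0,0],0.45],[[0,0,0],[0,0,0],0.45],[[0,0,0],[0,0,0],0.3],[[0,0,0],[0,0,0],0.2],[[0,0,0],[0,0,0],0.2]]'|sh r.sh
python3 -m inch '[[[0,0,0],[0,0,0],0.17],[[0,0,0],[0,0,0],0.16],[[0,0,0],[0,0,0],0.16],[[0,0,0],[0,0,0],0.16]]'|sh r.sh
```

```text
time: 16.55 tool_pos: [0.5407, -0.0738, 0.2184] contact_force: [-0.4, 0.5, 0.5] grasp_force: 0.0 
time: 17.25 tool_pos: [0.5427, -0.0735, 0.1439] contact_force: [-0.7, 0.9, 0.5] grasp_force: 0.0 
time: 17.65 tool_pos: [0.5426, -0.0736, 0.1439] contact_force: [-0.8, 1.1, 5.6] grasp_force: 22.6
```

```bash
python3 -m inch '[[[0.0016,-0.0014,0],[0,0,0],0.16],[[0.0016,-0.0014,0],[0,0,0],0.16],[[0.0015,-0.0015,0],[0,0,0],0.16],[[0.0014,-0.0016,0],[0,0,0],0.16]]'|sh r.sh
python3 -m inch '[[[0.0014,-0.0016,0],[0,0,0],0.16],[[0.0013,-0.0016,0],[0,0,0],0.16],[[0.0012,-0.0017,0],[0,0,0],0.16],[[0.0012,-0.0017,0],[0,0,0],0.16]]'|sh r.sh
python3 -m inch '[[[0.0011,-0.0018,0],[0,0,0],0.16],[[0.001,-0.0018,0],[0,0,0],0.16],[[0.001,-0.0018,0],[0,0,0],0.16],[[0.0009,-0.0019,0],[0,0,0],0.16]]'|sh r.sh
python3 -m inch '[[[0,0,0],[0,0,0],0.16],[[0,0,0],[0,0,0],0.16],[[0,0,0],[0,0,0],0.2],[[0,0,0],[0,0,0],0.3],[[0,0,0],[0,0,0],0.45],[[0,0,0],[0,0,0],0.45]]'|sh r.sh
python3 -m inch '[[[0,0,-0.03],[0,0,0],0.45],[[0,0,-0.04],[0,0,0],0.45],[[0,0,-0.04],[0,0,0],0.45],[[0,0,0],[0,0,0],0.45],[[0,0,0],[0,0,0],0.45]]'|sh r.sh
python3 - <<'E'
from h import *
st(); im,d,W=wcloud(); blobs(W,d); cv2.imwrite("pics/w5.png",im[:,:,::-1])
E
```

```text
time: 18.05 tool_pos: [0.5367, -0.0798, 0.1439] contact_force: [-1.2, 2.1, 6.2] grasp_force: 22.6 
time: 18.45 tool_pos: [0.5318, -0.0867, 0.1439] contact_force: [-1.7, 1.6, 6.9] grasp_force: 22.6 
time: 18.85 tool_pos: [0.528, -0.0942, 0.1439] contact_force: [-2.8, 3.0, 8.9] grasp_force: 22.7 
time: 19.45 tool_pos: [0.5274, -0.0942, 0.1418] contact_force: [0.4, -0.4, -0.8] grasp_force: 0.0 
time: 19.95 tool_pos: [0.5283, -0.0945, 0.2536] contact_force: [-0.9, 0.1, 0.3] grasp_force: 0.0 
t 19.95 pos [ 0.5283 -0.0945  0.2536] F [-0.9  0.1  0.3] w 0.448 g 0.0
[[-0.998 -0.06   0.003]
 [-0.06   0.998 -0.001]
 [-0.003 -0.001 -1.   ]]
[244 185  19  23 190] mean [ 0.5238 -0.0944  0.138 ] topmid [ 0.5273 -0.0939  0.1427]
[129 204  23  23 360] mean [ 0.5491 -0.1914  0.1404] topmid [ 0.5505 -0.1928  0.1436]
[388 231  25  38 644] mean [0.571  0.0494 0.1403] topmid [0.5731 0.0516 0.1478]
[128 244  21  24 339] mean [ 0.5905 -0.1974  0.1392] topmid [ 0.5925 -0.1986  0.143 ]
[263 300  17  25 322] mean [ 0.6456 -0.0694  0.1385] topmid [ 0.6486 -0.069   0.1429]
[224 311  16  17 213] mean [ 0.6589 -0.1077  0.1361] topmid [ 0.6592 -0.1078  0.1434]
[118 313  11  15  69] mean [ 0.6764 -0.2271  0.1375] topmid [ 0.6795 -0.2277  0.1376]
```

View pics/w5.png

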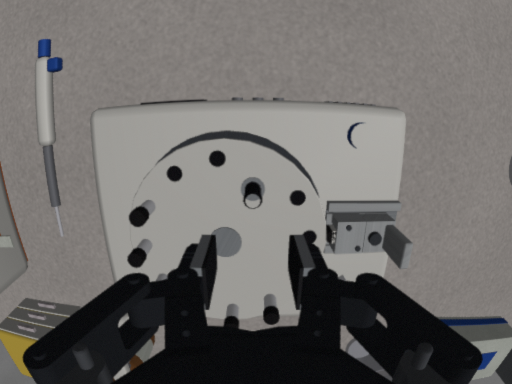

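The wheel turned on about 24° and ran free, with the knob now at (252,195). The shoe at (362,235) shows a gap to the wheel, the gripper is clear, and the cap is undisturbed at (357,135). I'm handing in.

```bash
python3 -c "
from plant import manip
print(manip.job_done())"
```

```text
the job is handed in; nothing more can be done
None
```

I handed the job in after about 20 s of robot time, with no verdict returned: the wheel was let go at its tight spot, the shoe was eased back about 5.9 mm, and the wheel then ran free through about 24° by its knob.

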